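# Dispense one spacer puck and nudge it into the pick-up nest

## Robot

A 6-joint arm with a two-finger parallel gripper is mounted at the origin on the work surface; the furniture and walls round the work are solid. World frame = base frame: x ahead of the robot, y to its left, z up, the work surface at z = 0. Lengths are in m, angles in degrees, forces in N, time in s.
With the tool pointing down it reaches from about 0.375 to 0.9 m from the base axis. Payload 3.1 kg.
Tool frame: the origin (TCP) lies on the centre line of the jaws, within the pads' length; the fingertips stand 25 mm ahead of it and the grasp point (between the pads) lies 6 mm ahead of it; z points along the fingers, y is the line along which they close (so a half turn about z gives the same grasp; the last joint's range is limited). The gripper opens to 87 mm and grips with 3 to 60 N. Pads are 19 mm wide; open, the fingers measure 117 mm over their backs; the gripper's body (75 mm by 190 mm) begins 51 mm behind the grasp point.
Start: joints at [-81.102, 30.224, 82.088, -0, 67.689, -10.227], TCP at [0.205, -0.59, 0.219] pointing down, gripper open.
Joint ranges: [-176.69, 176.69], [-43.24, 126.21], [12.49, 139.97], [-82, 262], [0, 151.66], [-163.58, 163.58]. Speed limits (degrees/s): [159.86, 159.86, 180, 180, 180, 180].

## Interface

Orientations are given as a 3x3 rotation matrix whose columns are the frame's x, y, z axes.
In Python, from rig import read_state, capture, camera_params, hand_in gives the robot as it stands.
- The arm moves only by the tool apply_moves, never from a script. Its argument "rows" is a list of rows, each an object of numbers: "x", "y", "z": the shift along the tool's x, y, z in mm; "rx", "ry", "rz": the turn, a rotation vector about the tool's x, y, z in units of 6 degrees (1.0 is 6 degrees); "claw": the closure in counts, from 0 (fully open) to 255 (shut). A call has 1 to 10 rows; each row is the pose to reach, as a shift and turn from the pose commanded when the call began, along the tool's axes at that moment; what a row does not reach only later rows make up. A row lasts 1/8 s, in which the tool goes at most 62.5 mm and 10.7 degrees, less where a joint would pass 70% of its speed; a pose out of reach is approached as far as the arm can. A call with a gripper value outside its range is refused whole. The fingers move at their own pace and stop on an object; the grip force is fixed at half the most. Time passes only in rows, so rows that repeat a pose let the fingers close. It gives the time, the measured TCP pose, the force, the opening and the grip force at its end, in the units of the state.
- read_state(): the state, without advancing time (a new reading comes with each control period).
- capture(name): name is "scene" or "top" or "wrist"; returns (picture, depth): 400x640x3 uint8, red, green, blue; 400x640 float32, m along the optical axis (not along the pixel's ray), 0 where there is no reading.
- camera_params(name): a dict with "fx", "fy", "cx", "cy" (pixels), "xyz" and "orientation" of the camera in the world. Camera axes: x right, y up, looking along -z (the intrinsics and any distortion apply to the point x, -y, -z); pixel columns grow to the right and rows downward; lengths in m; the calibration is good to about 2 mm. A picture is of the moment at which its call begins: read the wrist's pose just before it. camera_params takes no time and is no camera call; for the wrist camera it gives the pose at the moment of the call.
- hand_in(): hands the job in; it is judged then, once.
The state is a dict: "time_s": time; "joint_positions": joint angles; "qvel": joint speeds; "tau": joint torques, N m; "position": TCP position; "tcp_rot": TCP orientation; "force": force on the tool from outside, world axes, zero at the start; "moment": the same for the moment, N m; "opening": opening from 0.0 (shut) to 1.0 (fully open); "grasp_force": force on a finger pad.
Only numpy, scipy, OpenCV 4.12 (cv2) and the standard library are available. Lean on these libraries where they do the work, as an engineer would, in place of code of your own. Each camera call takes 0.05 s, during which the arm holds its last target. There are 200 camera calls.

## Task

Get one spacer ready for the next panel stack: press the red plunger of the dispenser all the way down once and let it spring back up, so that a single orange spacer puck comes out onto the apron. Then, with the fingertips, gently nudge that puck sideways along the apron until it drops flat into the round pocket of the blue nest. Do not grip or lift the puck, leave the other pucks in the magazine, do not disturb the things lying round about, and finish clear of everything.

Things in the scene. Friction and masses are not known exactly. Their poses are not given: they have to be found in the camera images.
- dispenser: Spacer dispenser, fixed to the bench: slotted aluminium magazine (43 x 42 mm, open top 56 mm above the bench), dark drive housing behind it (42 mm wide, 54 mm high, to x = +81 mm), flat apron in front. Origin on the bench under the magazine's axis; -x is the front, where pucks come out; +x the back, where the plunger stands; z up.
- plunger (a joint): Travel of the red plunger in m: 0 is fully up (rest), 0.022 fully down at its stop. A spring returns it: about 2 N at the top, 5.5 N at the bottom, plus up to 1 N of friction. Through a rack and pinion it drives a blade that pushes the lowest puck out, 48 mm forward at full travel, and the next one drops when the plunger is up again.
- plunger_top (a point): Centre of the top face of the red plunger cap (32 mm across, 12 mm thick), 86 mm above the bench when up and 64 mm when down, 46 mm behind the magazine's axis (dispenser x = +46 mm, y = 0). It moves with the plunger, straight down.
- puck_1: The lowest orange spacer puck, the one that comes out: a ring 34 mm across, 12 mm thick, with a 13 mm bore, 18 g. Origin at the centre of its underside, z up. It starts in the foot of the magazine, on the 12 mm high base, and is pushed out to about the exit spot.
- puck_2: Second puck from the bottom, alike, stacked in the magazine; origin at the centre of its underside. It drops to the foot of the magazine when the blade has gone back, and must stay in the magazine.
- puck_3: Third and top puck, alike, in the magazine; it must stay there too.
- exit_spot (a point): Point on the apron's top, 48 mm in front of the magazine's axis, where the puck's centre comes to rest (it may run up to 6 mm farther). The apron is flat, 12 mm above the bench, dispenser x = -74 to -22 mm, y = -51 to +51 mm, with a lip 4 mm high and 3 mm wide along its front edge only.
- magazine_foot (a point): Point on the magazine's axis at the height of the base's top (12 mm above the bench).
- nest_floor (a point): Centre of the floor of the round pocket in the blue nest plate: 40 mm across, 4 mm deep, floor 7.5 mm above the bench (a seated puck stands 8 mm above the plate). The plate adjoins one end of the apron, left or right; the pocket's centre lies 80 mm from the exit spot, straight sideways (along dispenser y).
- nest: Blue nest plate with the pocket in its middle, fixed to the bench: 52 x 56 mm, top 11.5 mm above the bench (0.5 mm below the apron), a lip 4 mm high and 3 mm wide along its front and back edges. Origin on the bench under its centre, axes as the dispenser's.
- dish: Small open black dish, 52 x 36 x 18 mm, fixed to the bench at the other side of the apron, its centre 80 mm from the exit spot; it holds two adapters. Origin under its centre.
- adapter_a: Gold coaxial adapter, 28 mm long, 10 mm thick, in the dish; leave it alone.
- adapter_b: Another gold coaxial adapter in the dish; leave it alone.
- pad: Black finned coaxial attenuator, 58 mm long, 20 mm thick, lying right of the dispenser; leave it alone.
- driver: Screwdriver with a red handle, 168 mm long, 25 mm thick, lying behind the dispenser; leave it alone. Origin under its middle.
Not all that is in view belongs to the job. There is more than one size of the nest; the job needs the smaller.

How it is judged (in metres and radians):
On the way, in this order (a step that is already met when the one before it is completed fails the run):
1. the plunger is pressed down to its stop (value of joint plunger above 0.0195 m), for 0.05 s.
2. the plunger is back up and the puck lies out on the apron (value of joint plunger below 0.004 m and x of puck_1 in the frame of dispenser below -0.04 m and z of puck_1 in the frame of dispenser below 0.016 m), for 0.2 s.
At the end, for the whole second after the job is handed in: The puck lies flat and still in the nest pocket (centre within 6 mm, underside within 2.5 mm of the pocket floor, tilt under 0.1 rad); the plunger is up (within 4 mm); the other two pucks stand in the magazine, within 8 mm of its axis, the next one down at its foot (horizontal distance between puck_1 and nest_floor below 0.006 m and z of puck_1 in the frame of nest_floor below 0.0025 m and angle between puck_1's own z axis and vertical below 0.1 rad and linear speed of puck_1 below 0.01 m/s and value of joint plunger below 0.004 m and horizontal distance between each of puck_2, puck_3 and magazine_foot below 0.008 m and z of puck_2 in the frame of dispenser below 0.016 m); the robot touches nothing.
It fails at once if the dispensed puck is lifted (more than 8 mm above the apron) or tipped up (z of puck_1 in the frame of dispenser above 0.02 m or angle between puck_1's own z axis and vertical above 0.6 rad).
It fails at once if a puck is gripped or pressed hard (more than 15 N from the fingers) (contact force between the fingers and puck_1 above 15 N).
It fails at once if another puck leaves the magazine (horizontal distance between any of puck_2, puck_3 and magazine_foot above 0.01 m or z of puck_3 in the frame of dispenser above 0.046 m).
It fails at once if the plunger is pressed again after the puck was nudged aside (value of joint plunger above 0.01 m and (y of puck_1 in the frame of dispenser above 0.025 m or y of puck_1 in the frame of dispenser below -0.025 m)).
It fails at once if the attenuator, screwdriver or an adapter is disturbed (moved more than 15 mm) (distance of any of pad, driver, adapter_a, adapter_b from where it was at the start of the episode above 0.015 m).
It also fails if it takes over 42 s, if anything falls off the work surface, if the arm or the gripper's body presses on something with over 40 N, if the wrist force passes 120 N, or if a joint passes its speed limit or range.

## Working session

There is one attempt and no reset: what is moved stays moved. The work goes in short steps, Python scripts to look and compute and a tool call to move; the robot and the scene stay as the last step left them, time stands still between calls to the robot, and variables do not carry over. Pictures are saved under pics/ and viewed, at most 10 in all, crops included, and the job is handed in when it is done.

Besides the shell and the picture viewer there is one more tool, called after "Call:" as a command line: name --argument value ..., lists and objects as JSON in quotes. apply_moves: Moves the arm, as the interface text tells. Its arguments: {"type":"object","properties":{"rows":{"type":"array"}},"required":["rows"]}

```bash
mkdir -p pics
cat > h.py <<'E'
import numpy as np, cv2
from rig import *
def snap(n,f):
    p=camera_params(n); im,d=capture(n); np.savez(''+f+'.npz',im=im,d=d,**{k:np.array(p[k]) for k in p if not isinstance(p[k],(str,type(None)))})
    cv2.imwrite('pics/'+f+'.png',im[:,:,::-1]); return p,im,d
def world(f,u,v,z=None):
    s=np.load(''+f+'.npz'); R=s['orientation']; o=s['xyz']
    r=R@np.array([(u-s['cx'])/s['fx'],-(v-s['cy'])/s['fy'],-1.])
    if z is None:
        t=np.median(s['d'][int(v)-1:int(v)+2,int(u)-1:int(u)+2])
    else: t=(z-o[2])/r[2]
    return o+t*r
def crop(f,u0,v0,w,h,k,out):
    im=cv2.imread('pics/'+f+'.png')[v0:v0+h,u0:u0+w]
    cv2.imwrite('pics/'+out+'.png',cv2.resize(im,None,fx=k,fy=k,interpolation=cv2.INTER_CUBIC))
E
python3 - <<'E'
from h import *
for n in('scene','top'):
    p,_,_=snap(n,n+'0'); print(n,p)
s=read_state(); print(s['tcp_rot'],s['position'],s['time_s'],s['opening'])
E
```

```text
scene {'fx': 386.31749189112946, 'fy': 386.31749189112946, 'cx': 323.07137428635855, 'cy': 199.44458092716755, 'xyz': array([0.08365859, 0.60561644, 0.61319879]), 'orientation': array([[-0.58405468,  0.4854561 , -0.65054785],
       [-0.81164892, -0.35944657,  0.46046085],
       [-0.01030366,  0.79695078,  0.60395637]])}
top {'fx': 503.4517656217253, 'fy': 503.4517656217253, 'cx': 326.33554756984057, 'cy': 193.9761836548061, 'xyz': array([0.50991031, 0.22319885, 1.12347679]), 'orientation': array([[ 0.00971021,  0.98922064, -0.14611033],
       [-0.99982908,  0.00730584, -0.01698349],
       [-0.01573296,  0.14625027,  0.98912251]])}
[[ 9.44804986e-01  3.27633087e-01 -3.14885856e-04]
 [ 3.27633052e-01 -9.44802992e-01  1.97225614e-03]
 [ 3.48671267e-04 -1.96656444e-03 -9.99998006e-01]] [ 0.20470369 -0.589806    0.21788426] 0.1 1.0015135195187597
```

View pics/top0.png

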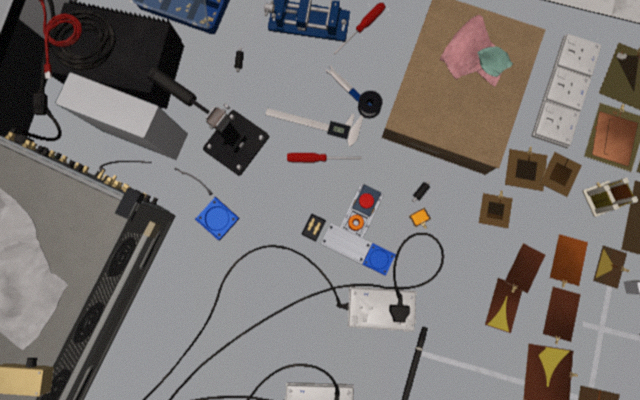

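View pics/scene0.png

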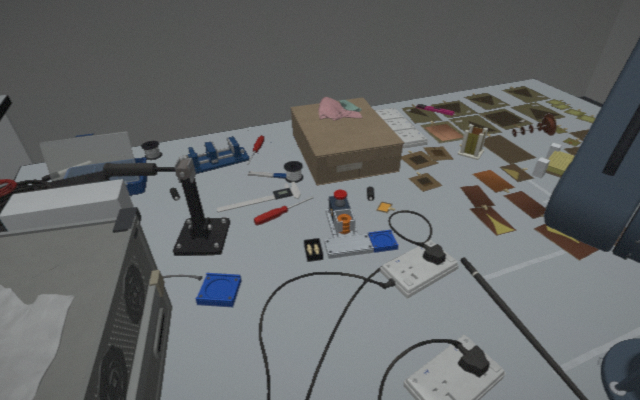

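The top view shows the dispenser: red plunger at (367,200), orange puck in the magazine at (356,223), apron around (345,243), dish at (313,227). There are two blue nests. One adjoins the apron at (379,260), and a larger loose one is at (217,218). Possible mix-ups for the plunger are the red screwdriver handles at (307,157) and (372,14). For the puck, the orange square at (420,217). I choose the dispenser group and the adjoining nest, and will check them in a crop.

Run:
```python
from h import *
crop('top0',290,175,150,110,5,'c0')
for n,u,v,z in [('plunger',367,200,.086),('magaxis',356,223,.048),('nest',379,260,.0115),('dish',313,227,.018)]:
    print(n,world('top0',u,v,z).round(4),world('top0',u,v).round(4))
```

```text
plunger [0.6511 0.1564 0.086 ] [0.6511 0.1564 0.0863]
magaxis [0.6065 0.1776 0.048 ] [0.6097 0.1761 0.0121]
nest [0.5291 0.1257 0.0115] [0.5292 0.1253 0.0066]
dish [0.5996 0.2708 0.018 ] [0.6007 0.2714 0.0037]
```

View pics/c0.png

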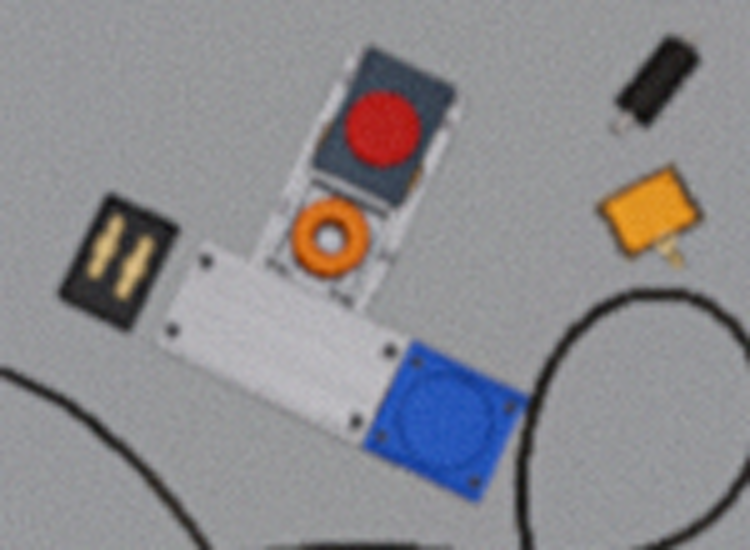

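Run:
```python
from h import *
L=np.array([[46,0],[0,0],[-48,-80],[-48,80]])/1000
W=np.array([world('top0',u,v,z)[:2] for u,v,z in[(366.4,200.8,.086),(356.2,222.4,.048),(379.4,259.2,.0095),(313.8,227.4,.018)]])
A=L-L.mean(0);B=W-W.mean(0)
a=np.arctan2((A[:,0]*B[:,1]-A[:,1]*B[:,0]).sum(),(A*B).sum()); R=np.array([[np.cos(a),-np.sin(a)],[np.sin(a),np.cos(a)]])
t=W.mean(0)-R@L.mean(0)
print(np.degrees(a),t,(L@R.T+t).round(4),((L@R.T+t)-W).round(4))
```

```text
-25.04933535408319 [0.60801723 0.17682814] [[0.6497 0.1574]
 [0.608  0.1768]
 [0.5307 0.1247]
 [0.5984 0.2696]] [[ 0.0002 -0.0003]
 [ 0.0002 -0.0003]
 [-0.0002  0.    ]
 [-0.0003  0.0006]]
```

```bash
cat >> h.py <<'E'
from scipy.spatial.transform import Rotation as Ro
a=np.radians(-25.05); T=np.array([.6080,.1768])
RD=np.array([[np.cos(a),-np.sin(a)],[np.sin(a),np.cos(a)]])
def d2w(x,y): return RD@np.array([x,y])/1000+T
def w2d(p): return RD.T@(np.array(p)[:2]-T)*1000
def plan(xd,yd,ztip,yaw=0):
    "rows delta for fingertip at dispenser xd,yd,ztip (mm); tool x at yaw deg from x_d"
    s=read_state(); R=np.array(s['tcp_rot']); w=d2w(xd,yd)
    t=np.array([*w,ztip/1000+.025]); b=np.radians(-25.05+yaw); c,q=np.cos(b),np.sin(b)
    Rt=np.array([[c,q,0],[q,-c,0],[0,0,-1]])
    print('t',s['time_s'],'shift',(R.T@(t-s['position'])*1000).round(1),'rot',(np.degrees(Ro.from_matrix(R.T@Rt).as_rotvec())/6).round(2),'F',np.round(s['force'],2),'q',np.round(s['joint_positions'],0),'tip d',w2d(s['position']).round(1),round(s['position'][2]*1000-25,1),'open',s['opening'])
E
python3 - <<'E'
from h import *
plan(46,0,110)
s=np.load('top0.npz'); d=s['d']; v,u=np.mgrid[:400,:640]
P=np.stack([(u-s['cx'])/s['fx'],-(v-s['cy'])/s['fy'],-np.ones_like(u)],-1)@s['orientation'].T*d[...,None]+s['xyz']
ok=d>0
A=np.array([.205,-.59]);B=np.array([.65,.157]);n=(B-A)/np.linalg.norm(B-A)
r=P[...,:2]-A; m=ok&(abs(r@np.array([-n[1],n[0]]))<.13)&(r@n>.2)&(r@n<1.0); print('path max h',P[m][:,2].max())
q=(P[...,:2]-T)@RD*1000
m=ok&(q[...,0]>-110)&(q[...,0]<-5)&(q[...,1]>-160)&(q[...,1]<150)
print('push max h',P[m][:,2].max())
E
```

```text
t 0.1 shift [ 665.2 -559.9   84.2] rot [-0.02  0.    7.36] F [-0.49 -0.16 -0.37] q [-81.  30.  82.  -0.  68. -10.] tip d [ -40.8 -865.3] 192.9 open 1.0015135195187597
path max h 0.09048941439514713
push max h 0.06074577365625111
```

Call:
apply_moves --rows '[{"x": 45,"y": -37,"z": 3,"rz": 0.8,"claw": 255},{"x": 90,"y": -75,"z": 6,"rz": 1.6,"claw": 255},{"x": 135,"y": -112,"z": 9,"rz": 2.4,"claw": 255},{"x": 180,"y": -150,"z": 12,"rz": 3.2,"claw": 255},{"x": 225,"y": -188,"z": 15,"rz": 4,"claw": 255},{"x": 270,"y": -226,"z": 18,"rz": 4.8,"claw": 255},{"x": 315,"y": -264,"z": 21,"rz": 5.6,"claw": 255},{"x": 360,"y": -302,"z": 24,"rz": 6.4,"claw": 255},{"x": 405,"y": -340,"z": 27,"rz": 7,"claw": 255},{"x": 450,"y": -378,"z": 30,"rz": 7.36,"claw": 255}]'

```text
validation failed for argument at $.ro...
```

```bash
python3 -c "
from h import *
plan(46,0,110)"
```

```text
t 0.1 shift [ 665.2 -559.9   84.2] rot [-0.02  0.    7.36] F [-0.49 -0.16 -0.37] q [-81.  30.  82.  -0.  68. -10.] tip d [ -40.8 -865.3] 192.9 open 1.0015135195187597
```

Call:
apply_moves --rows '[{"x": 45,"y": -37,"z": 3,"rx": 0,"ry": 0,"rz": 0.8,"claw": 255},{"x": 90,"y": -75,"z": 6,"rx": 0,"ry": 0,"rz": 1.6,"claw": 255},{"x": 135,"y": -112,"z": 9,"rx": 0,"ry": 0,"rz": 2.4,"claw": 255},{"x": 180,"y": -150,"z": 12,"rx": 0,"ry": 0,"rz": 3.2,"claw": 255},{"x": 225,"y": -188,"z": 15,"rx": 0,"ry": 0,"rz": 4,"claw": 255},{"x": 270,"y": -226,"z": 18,"rx": 0,"ry": 0,"rz": 4.8,"claw": 255},{"x": 315,"y": -264,"z": 21,"rx": 0,"ry": 0,"rz": 5.6,"claw": 255},{"x": 360,"y": -302,"z": 24,"rx": 0,"ry": 0,"rz": 6.4,"claw": 255},{"x": 405,"y": -340,"z": 27,"rx": 0,"ry": 0,"rz": 7,"claw": 255},{"x": 450,"y": -378,"z": 30,"rx": 0,"ry": 0,"rz": 7.36,"claw": 255}]'

```text
time_s: 1.35
position: [0.5068, -0.0841, 0.1885]
tcp_rot: [[0.905, -0.424, -0.0], [-0.424, -0.905, -0.0], [-0.0, 0.0, -1.0]]
force: [1.0, -0.6, 0.4]
opening: 0.018
grasp_force: 0.0
```

```bash
python3 -c "
from h import *
plan(46,0,110)"
```

```text
t 1.35 shift [  26.9 -279.3   53.4] rot [ 0.    0.   -0.01] F [ 1.01 -0.56  0.43] q [-22.  24. 100.  -0.  56.  93.] tip d [  18.8 -279.2] 163.5 open 0.017931814588656482
```

Call:
apply_moves --rows '[{"x": 5,"y": -56,"z": 5,"rx": 0,"ry": 0,"rz": 0,"claw": 255},{"x": 11,"y": -112,"z": 15,"rx": 0,"ry": 0,"rz": 0,"claw": 255},{"x": 16,"y": -168,"z": 25,"rx": 0,"ry": 0,"rz": 0,"claw": 255},{"x": 22,"y": -224,"z": 35,"rx": 0,"ry": 0,"rz": 0,"claw": 255},{"x": 27,"y": -279,"z": 45,"rx": 0,"ry": 0,"rz": 0,"claw": 255},{"x": 27,"y": -279,"z": 53,"rx": 0,"ry": 0,"rz": 0,"claw": 255},{"x": 27,"y": -279,"z": 53,"rx": 0,"ry": 0,"rz": 0,"claw": 255}]'

```text
time_s: 2.22
position: [0.647, 0.1553, 0.1341]
tcp_rot: [[0.906, -0.423, -0.004], [-0.423, -0.906, -0.001], [-0.003, 0.002, -1.0]]
force: [-0.4, 0.4, -0.2]
opening: 0.008
grasp_force: 0.0
```

```bash
python3 -c "
from h import *
snap('scene','s1');crop('s1',280,160,150,110,5,'s1c')
plan(46,0,86)"
```

```text
t 2.275 shift [ 1.  -3.5 23.9] rot [ 0.02  0.02 -0.  ] F [ 0.01 -0.32 -0.34] q [  4.  39.  80.  -0.  61. 119.] tip d [45.1 -3.5] 109.9 open 0.0036150695348570686
```

View pics/s1c.png

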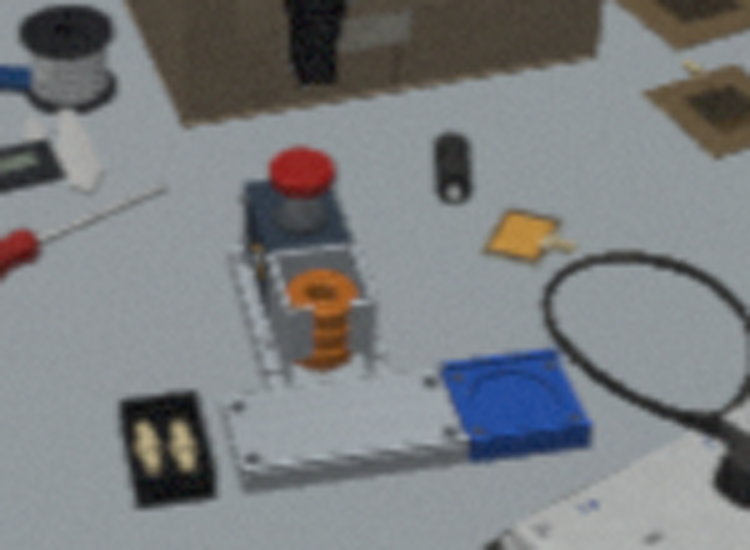

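The crop shows the closed fingertips at (315,80), just above the red cap at (302,165). The slotted magazine holds three pucks at (325,320), the apron is empty and the nest is at (515,395). Next I press slowly.

Call:
apply_moves --rows '[{"x": 1,"y": -3,"z": 15,"rx": 0,"ry": 0,"rz": 0,"claw": 255},{"x": 1,"y": -3,"z": 22,"rx": 0,"ry": 0,"rz": 0,"claw": 255},{"x": 1,"y": -3,"z": 25,"rx": 0,"ry": 0,"rz": 0,"claw": 255},{"x": 1,"y": -3,"z": 28,"rx": 0,"ry": 0,"rz": 0,"claw": 255},{"x": 1,"y": -3,"z": 31,"rx": 0,"ry": 0,"rz": 0,"claw": 255},{"x": 1,"y": -3,"z": 34,"rx": 0,"ry": 0,"rz": 0,"claw": 255},{"x": 1,"y": -3,"z": 37,"rx": 0,"ry": 0,"rz": 0,"claw": 255},{"x": 1,"y": -3,"z": 40,"rx": 0,"ry": 0,"rz": 0,"claw": 255},{"x": 1,"y": -3,"z": 42,"rx": 0,"ry": 0,"rz": 0,"claw": 255},{"x": 1,"y": -3,"z": 44,"rx": 0,"ry": 0,"rz": 0,"claw": 255}]'

```text
time_s: 3.52
position: [0.6508, 0.1578, 0.0916]
tcp_rot: [[0.906, -0.423, -0.0], [-0.423, -0.906, 0.0], [-0.0, -0.0, -1.0]]
force: [0.6, 0.2, 0.0]
opening: 0.003
grasp_force: 0.0
```

Call:
apply_moves --rows '[{"x": 0,"y": 0,"z": 1,"rx": 0,"ry": 0,"rz": 0,"claw": 255},{"x": 0,"y": 0,"z": 2,"rx": 0,"ry": 0,"rz": 0,"claw": 255},{"x": 0,"y": 0,"z": 2.5,"rx": 0,"ry": 0,"rz": 0,"claw": 255},{"x": 0,"y": 0,"z": 2.5,"rx": 0,"ry": 0,"rz": 0,"claw": 255}]'

```text
time_s: 4.03
position: [0.6508, 0.1577, 0.0893]
tcp_rot: [[0.906, -0.423, 0.0], [-0.423, -0.906, -0.0], [0.0, -0.0, -1.0]]
force: [-0.0, -0.2, 0.2]
opening: 0.005
grasp_force: 0.0
```

The force is nearly zero where about 5.5 N was expected, so I take a look.

```bash
python3 -c "
from h import *
snap('scene','s2');crop('s2',280,160,150,110,5,'s2c')
plan(46,0,64)
print(read_state()['tau'],read_state()['moment'])"
```

```text
t 4.075 shift [-0.9  0.9  0.3] rot [-0. -0.  0.] F [ 0.4   0.26 -0.27] q [  4.  42.  81.   0.  57. 119.] tip d [46.9  0.9] 64.3 open 0.007490780025568753
[-8.98249982e-04 -4.99301398e+01 -1.47866437e+01 -4.41456505e-03
 -8.34311731e-02  1.74145515e-05] [0.08060927 0.08594846 0.03472317]
```

View pics/s2c.png

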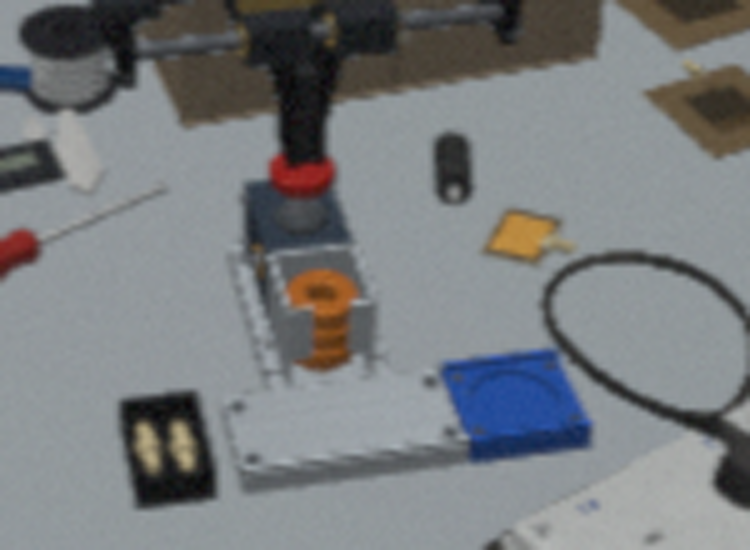

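The crop shows the cap at (302,172) still up, with the fingertips ending right at its top at (302,160). I measure the real fingertip height from depth.

```bash
python3 -c "
from h import *
s=read_state();print(s['position'],s['time_s'])
for v in range(178,206,2):
    w=world('s2',340,v);print(v,w.round(4),w2d(w).round(1),end=' | ');w=world('s1',340,v);print(w.round(4),w2d(w).round(1))"
```

```text
[0.65087429 0.15774204 0.08931033] 4.075
178 [0.6429 0.163  0.1327] [37.4  2.3] | [0.7826 0.0524 0.0126] [210.8 -38.8]
180 [0.6431 0.1627 0.127 ] [37.8  2.1] | [0.7825 0.0523 0.0059] [210.8 -38.9]
182 [0.6437 0.1621 0.1211] [38.5  1.8] | [ 7.823e-01  5.240e-02 -7.000e-04] [210.5 -38.9]
184 [0.6427 0.1628 0.1164] [37.4  2. ] | [ 0.7764  0.0569 -0.0024] [203.4 -37.3]
186 [0.6425 0.1628 0.1111] [37.2  2. ] | [ 7.665e-01  6.460e-02 -3.000e-04] [191.1 -34.5]
188 [0.6418 0.1633 0.1062] [36.3  2.1] | [ 7.594e-01  7.010e-02 -7.000e-04] [182.3 -32.6]
190 [0.6421 0.1629 0.1003] [36.8  1.9] | [0.6591 0.1494 0.0846] [57.9 -3.1]
192 [0.6428 0.1623 0.094 ] [37.7  1.6] | [0.6522 0.1548 0.0852] [49.4 -1.2]
194 [0.6458 0.1598 0.0855] [41.4  0.6] | [0.6465 0.1592 0.0848] [42.3  0.4]
196 [0.6403 0.164  0.0849] [34.6  2.1] | [0.6402 0.1641 0.085 ] [34.5  2.1]
198 [0.638  0.1657 0.0812] [31.9  2.7] | [0.6377 0.1659 0.0815] [31.5  2.7]
200 [0.6454 0.1598 0.0683] [41.1  0.4] | [0.6447 0.1603 0.069 ] [40.2  0.6]
202 [0.645  0.1599 0.0627] [40.7  0.4] | [0.6456 0.1595 0.0622] [41.4  0.2]
204 [0.6434 0.1611 0.0584] [38.7  0.7] | [0.6434 0.1611 0.0584] [38.7  0.8]
```

The fingertips are really near z≈0.088, only about 2 mm beyond the TCP when shut. I keep going down slowly and watch the force.

Call:
apply_moves --rows '[{"x": -1,"y": 1,"z": 2,"rx": 0,"ry": 0,"rz": 0,"claw": 255},{"x": -1,"y": 1,"z": 4,"rx": 0,"ry": 0,"rz": 0,"claw": 255},{"x": -1,"y": 1,"z": 6,"rx": 0,"ry": 0,"rz": 0,"claw": 255},{"x": -1,"y": 1,"z": 8,"rx": 0,"ry": 0,"rz": 0,"claw": 255}]'

```text
time_s: 4.58
position: [0.6495, 0.1573, 0.0813]
tcp_rot: [[0.906, -0.423, -0.0], [-0.423, -0.906, -0.0], [-0.0, 0.0, -1.0]]
force: [-1.4, 0.1, 2.1]
opening: 0.008
grasp_force: 1.1
```

```bash
python3 -c "
from h import *
print(read_state()['force'],read_state()['position'],read_state()['opening'])
snap('scene','s3')
for v in range(188,206,2):
    w=world('s3',340,v);print(v,w.round(4),w2d(w).round(1))
v,u=np.mgrid[190:215,325:355];im=np.load('s3.npz')['im'].astype(int)
m=(im[...,0]>120)&(im[...,1]<70);ys,xs=np.nonzero(m[180:215,325:360]);print('red rows',ys.min()+180,ys.max()+180)
im=np.load('s1.npz')['im'].astype(int);m=(im[...,0]>120)&(im[...,1]<70);ys,xs=np.nonzero(m[180:215,325:360]);print('red rows s1',ys.min()+180,ys.max()+180)
"
```

```text
[-1.35305928  0.07422513  2.07327532] [0.64945923 0.15727719 0.08133485] 0.008073167130417457
188 [0.6414 0.1636 0.1065] [35.8  2.2]
190 [0.6413 0.1636 0.101 ] [35.8  2.1]
192 [0.6407 0.164  0.0959] [35.   2.2]
194 [0.6418 0.1629 0.0892] [36.5  1.8]
196 [0.6397 0.1645 0.0854] [33.9  2.3]
198 [0.6383 0.1655 0.081 ] [32.2  2.6]
200 [0.646  0.1592 0.0677] [41.9  0.2]
202 [0.6457 0.1594 0.0621] [41.5  0.2]
204 [0.6431 0.1613 0.0587] [38.4  0.8]
red rows 192 197
red rows s1 190 196
```

Call:
apply_moves --rows '[{"x": 0,"y": 0,"z": 2,"rx": 0,"ry": 0,"rz": 0,"claw": 255},{"x": 0,"y": 0,"z": 4,"rx": 0,"ry": 0,"rz": 0,"claw": 255},{"x": 0,"y": 0,"z": 6,"rx": 0,"ry": 0,"rz": 0,"claw": 255},{"x": 0,"y": 0,"z": 8,"rx": 0,"ry": 0,"rz": 0,"claw": 255},{"x": 0,"y": 0,"z": 10,"rx": 0,"ry": 0,"rz": 0,"claw": 255}]'

```text
time_s: 5.25
position: [0.6495, 0.1573, 0.0713]
tcp_rot: [[0.906, -0.423, -0.0], [-0.423, -0.906, -0.0], [-0.0, 0.0, -1.0]]
force: [-1.3, -1.1, 4.4]
opening: 0.005
grasp_force: 2.7
```

Call:
apply_moves --rows '[{"x": 0,"y": 0,"z": 2,"rx": 0,"ry": 0,"rz": 0,"claw": 255},{"x": 0,"y": 0,"z": 4,"rx": 0,"ry": 0,"rz": 0,"claw": 255},{"x": 0,"y": 0,"z": 6,"rx": 0,"ry": 0,"rz": 0,"claw": 255},{"x": 0,"y": 0,"z": 8,"rx": 0,"ry": 0,"rz": 0,"claw": 255}]'

```text
time_s: 5.75
position: [0.6495, 0.1573, 0.0632]
tcp_rot: [[0.906, -0.423, -0.0], [-0.423, -0.906, -0.0], [-0.0, 0.0, -1.0]]
force: [-2.6, -0.5, 6.1]
opening: 0.008
grasp_force: 2.9
```

Call:
apply_moves --rows '[{"x": 0,"y": 0,"z": 1,"rx": 0,"ry": 0,"rz": 0,"claw": 255},{"x": 0,"y": 0,"z": 2,"rx": 0,"ry": 0,"rz": 0,"claw": 255}]'

```text
time_s: 6.0
position: [0.6495, 0.1573, 0.0613]
tcp_rot: [[0.906, -0.423, -0.0], [-0.423, -0.906, -0.0], [-0.0, 0.0, -1.0]]
force: [-2.5, 0.2, 6.9]
opening: 0.006
grasp_force: 2.9
```

Call:
apply_moves --rows '[{"x": 0,"y": 0,"z": 1,"rx": 0,"ry": 0,"rz": 0,"claw": 255},{"x": 0,"y": 0,"z": 1.5,"rx": 0,"ry": 0,"rz": 0,"claw": 255}]'

```text
time_s: 6.25
position: [0.6495, 0.1573, 0.0606]
tcp_rot: [[0.906, -0.423, 0.0], [-0.423, -0.906, -0.0], [0.0, 0.0, -1.0]]
force: [-3.3, -0.5, 10.6]
opening: 0.003
grasp_force: 5.6
```

```bash
python3 -c "
from h import *
print(read_state()['force'])
snap('scene','s4');crop('s4',280,160,150,110,5,'s4c')
im=np.load('s4.npz')['im'].astype(int);m=(im[...,0]>120)&(im[...,1]<70);ys,xs=np.nonzero(m[180:215,325:360]);print('red rows',ys.min()+180,ys.max()+180)"
```

```text
[-3.25158513 -0.52425795 10.59235516]
red rows 199 204
```

View pics/s4c.png

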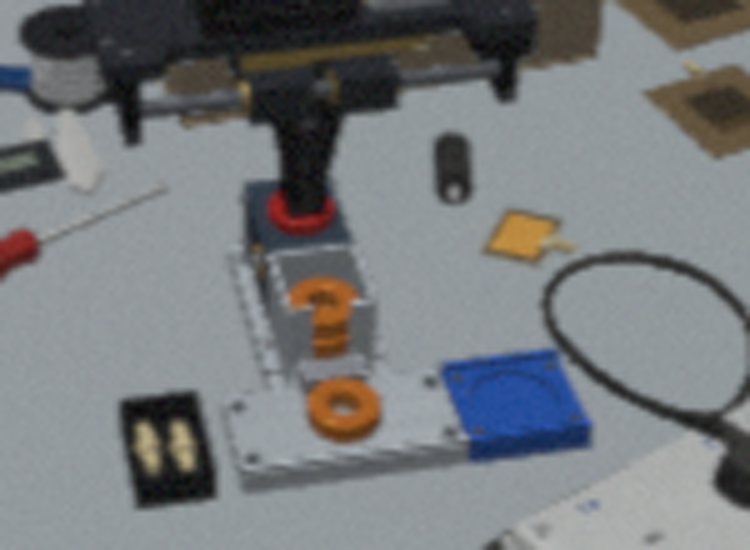

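The plunger has bottomed: the force jumped to 10.6 N and the cap is down at (302,212). One puck is on the apron at (344,408) and two remain in the magazine. Taking the stop as the reference, the shut fingertip sits 3.4 mm above the TCP reading. I release the plunger and go up.

Call:
apply_moves --rows '[{"x": 0,"y": 0,"z": -4,"rx": 0,"ry": 0,"rz": 0,"claw": 255},{"x": 0,"y": 0,"z": -9,"rx": 0,"ry": 0,"rz": 0,"claw": 255},{"x": 0,"y": 0,"z": -14,"rx": 0,"ry": 0,"rz": 0,"claw": 255},{"x": 0,"y": 0,"z": -20,"rx": 0,"ry": 0,"rz": 0,"claw": 255},{"x": 0,"y": 0,"z": -28,"rx": 0,"ry": 0,"rz": 0,"claw": 255},{"x": 0,"y": 0,"z": -50,"rx": 0,"ry": 0,"rz": 0,"claw": 255},{"x": 0,"y": 0,"z": -65,"rx": 0,"ry": 0,"rz": 0,"claw": 255},{"x": 0,"y": 0,"z": -65,"rx": 0,"ry": 0,"rz": 0,"claw": 255},{"x": 0,"y": 0,"z": -65,"rx": 0,"ry": 0,"rz": 0,"claw": 255}]'

```text
time_s: 7.42
position: [0.649, 0.1572, 0.1243]
tcp_rot: [[0.906, -0.423, -0.001], [-0.423, -0.906, -0.0], [-0.001, 0.0, -1.0]]
force: [0.3, 0.5, -0.8]
opening: 0.007
grasp_force: 0.0
```

Run:
```python
from h import *
s=np.load('s4.npz'); d=s['d']; v,u=np.mgrid[:400,:640]
P=np.stack([(u-s['cx'])/s['fx'],-(v-s['cy'])/s['fy'],-np.ones_like(u)],-1)@s['orientation'].T*d[...,None]+s['xyz']
q=(P[...,:2]-T)@RD*1000
# finger/gripper geometry, tip at z=64
for z in range(62,180,6):
    m=(d>0)&(abs(P[...,2]*1000-z)<3)&(q[...,0]>0)&(q[...,0]<95)&(abs(q[...,1])<120)
    if m.any(): print(z,'x',q[m][:,0].min().round(),q[m][:,0].max().round(),'y',q[m][:,1].min().round(),q[m][:,1].max().round(),m.sum())
snap('top','t5'); snap('scene','s5'); plan(46,0,120)
for f in('t5','s5'):
    im=np.load(f+'.npz')['im']; hsv=cv2.cvtColor(im,cv2.COLOR_RGB2HSV)
    m=cv2.inRange(hsv,(6,150,110),(20,255,255))
    n,l,st,c=cv2.connectedComponentsWithStats(m)
    for i in range(1,n):
        if st[i,4]>15: print(f,st[i],c[i].round(1),w2d(world(f,*c[i],z=.024)).round(1))
crop('t5',310,180,100,100,6,'t5c')
```

```text
62 x 30.0 55.0 y -16.0 14.0 49
68 x 28.0 54.0 y -10.0 7.0 22
74 x 33.0 54.0 y -10.0 7.0 22
80 x 32.0 54.0 y -10.0 8.0 21
86 x 34.0 52.0 y -10.0 8.0 17
92 x 33.0 44.0 y -12.0 10.0 20
98 x 32.0 52.0 y -14.0 10.0 24
104 x 33.0 43.0 y -15.0 12.0 28
110 x 33.0 41.0 y -17.0 12.0 29
116 x 33.0 46.0 y -16.0 14.0 30
122 x 34.0 44.0 y -12.0 -6.0 8
128 x 32.0 56.0 y -9.0 -6.0 4
134 x 8.0 63.0 y -88.0 85.0 18
140 x 5.0 54.0 y -88.0 85.0 89
146 x 5.0 74.0 y -87.0 85.0 176
152 x 5.0 78.0 y -89.0 85.0 212
158 x 6.0 65.0 y -95.0 91.0 204
164 x 6.0 67.0 y -94.0 93.0 135
170 x 7.0 67.0 y -94.0 93.0 256
176 x 6.0 82.0 y -97.0 93.0 813
t 7.525 shift [  0.7  -0.4 -21.2] rot [0.01 0.02 0.  ] F [-0.03  0.14 -0.62] q [  4.  40.  80.   0.  60. 119.] tip d [45.2 -0.5] 98.8 open 0.00836298842098572
t5 [607 116  28  33 311] [621.6 129.2] [ 445.5 -444.9]
t5 [360 216   4  11  30] [361.1 221.3] [ 8.8 -8.5]
t5 [554 235  33  48 912] [570.7 254.7] [ 137.8 -445.8]
t5 [339 236   9  14  69] [342.8 242.8] [-50.8   7.7]
s5 [475 171  27   9 105] [488.  174.8] [ 128.8 -434.7]
s5 [379 203  11   8  58] [383.6 206.7] [  50.1 -112.2]
s5 [339 218  11   9  61] [344.9 221.5] [14.4 -6. ]
s5 [342 236  13  10  93] [348.1 240.7] [-50.7   2. ]
```

View pics/t5c.png

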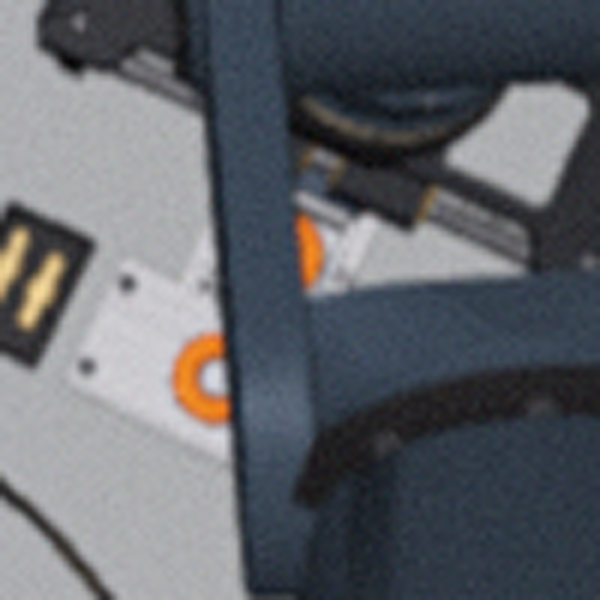

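Run:
```python
from h import *
print(w2d(world('t5',346,243,.024)),w2d(world('t5',345.6,243,.024)))
crop('s5',320,200,80,60,8,'s5c')
```

```text
[-48.17784237   1.16180909] [-48.55309068   1.94636272]
```

View pics/s5c.png

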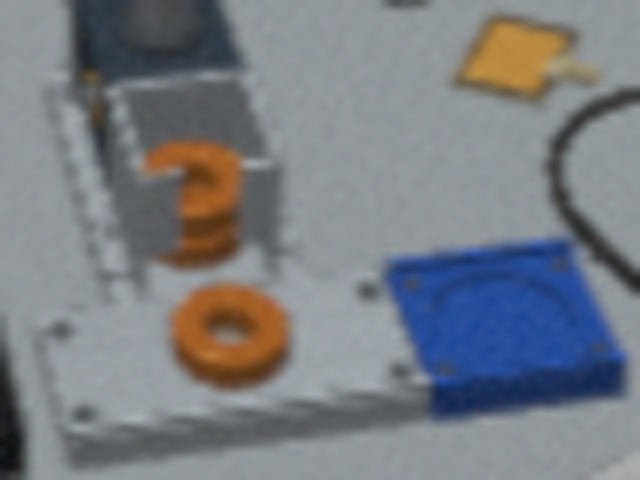

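The puck lies flat on the apron, its top ellipse centred at (231,327). The two other pucks have dropped in the magazine at (200,205), and the pocket ellipse is centred near (505,318).

Run:
```python
from h import *
print(w2d(world('s5',348.9,240.9,.024)),w2d(world('s5',383.1,239.6,.0115)))
plan(-48,40,19+28.4); plan(-48,40,100)
```

```text
[-51.8246641   0.4162178] [-50.01620739 -79.92820604]
t 7.525 shift [-93.1 -40.5  51.5] rot [0.01 0.02 0.  ] F [-0.03  0.14 -0.62] q [  4.  40.  80.   0.  60. 119.] tip d [45.2 -0.5] 98.8 open 0.00836298842098572
t 7.525 shift [-93.2 -40.5  -1.1] rot [0.01 0.02 0.  ] F [-0.03  0.14 -0.62] q [  4.  40.  80.   0.  60. 119.] tip d [45.2 -0.5] 98.8 open 0.00836298842098572
```

Call:
apply_moves --rows '[{"x": -47,"y": -20,"z": 0,"rx": 0,"ry": 0,"rz": 0,"claw": 255},{"x": -93,"y": -40,"z": 0,"rx": 0,"ry": 0,"rz": 0,"claw": 255},{"x": -93,"y": -40,"z": 30,"rx": 0,"ry": 0,"rz": 0,"claw": 255},{"x": -93,"y": -40,"z": 60,"rx": 0,"ry": 0,"rz": 0,"claw": 255},{"x": -93,"y": -40,"z": 80,"rx": 0,"ry": 0,"rz": 0,"claw": 255},{"x": -93,"y": -40,"z": 90,"rx": 0,"ry": 0,"rz": 0,"claw": 255},{"x": -93,"y": -40,"z": 90,"rx": 0,"ry": 0,"rz": 0,"claw": 255}]'

```text
time_s: 8.4
position: [0.582, 0.2326, 0.0341]
tcp_rot: [[0.906, -0.423, -0.001], [-0.423, -0.906, -0.0], [-0.001, 0.001, -1.0]]
force: [-0.4, -0.3, -0.1]
opening: 0.003
grasp_force: 0.0
```

Run:
```python
from h import *
snap('scene','s6'); crop('s6',310,190,100,75,8,'s6c'); plan(-49,40,-11.4)
s=np.load('s6.npz'); d=s['d']; v,u=np.mgrid[:400,:640]
P=np.stack([(u-s['cx'])/s['fx'],-(v-s['cy'])/s['fy'],-np.ones_like(u)],-1)@s['orientation'].T*d[...,None]+s['xyz']
q=(P[...,:2]-T)@RD*1000
dark=s['im'].max(-1)<70
for z in range(20,80,6):
    m=dark&(d>0)&(abs(P[...,2]*1000-z)<3)&(abs(q[...,0]+48)<25)&(abs(q[...,1]-40)<25)
    if m.any(): print(z,'x',q[m][:,0].min().round(),q[m][:,0].max().round(),'y',q[m][:,1].min().round(),q[m][:,1].max().round(),m.sum())
```

```text
t 8.45 shift [-2.3 -0.1 21.3] rot [-0. -0. -0.] F [-0.07 -0.05  0.65] q [ 12.  44.  89.   0.  47. 127.] tip d [-46.7  39.9] 9.9 open 0.0029764442127688893
38 x -58.0 -55.0 y 35.0 46.0 6
44 x -58.0 -39.0 y 33.0 47.0 18
50 x -60.0 -39.0 y 31.0 47.0 14
56 x -59.0 -40.0 y 31.0 48.0 27
62 x -59.0 -53.0 y 29.0 48.0 17
68 x -59.0 -54.0 y 29.0 49.0 22
74 x -60.0 -55.0 y 27.0 51.0 21
```

View pics/s6c.png

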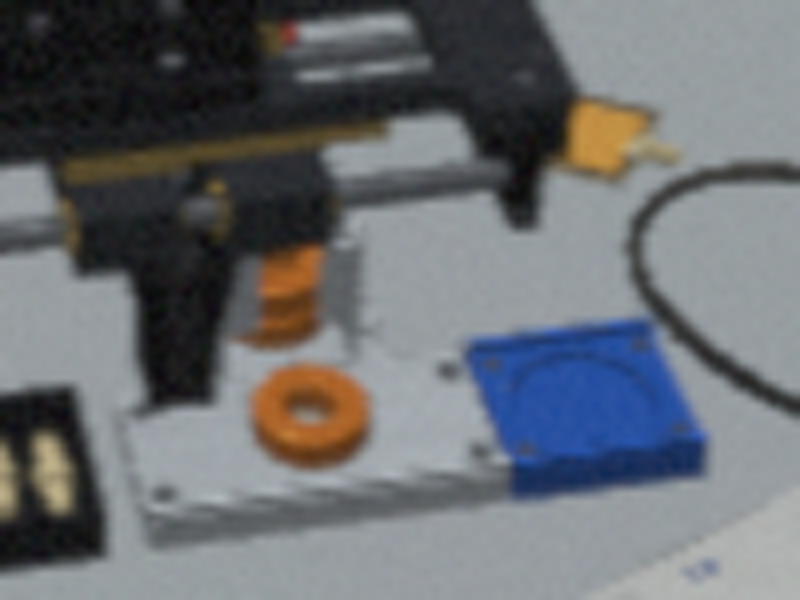

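The fingertip at (180,405) is about 20 mm above the apron. It is left of the puck at (310,410), in line with it and the pocket at (585,400). I lower it and start nudging.

Call:
apply_moves --rows '[{"x": -1,"y": 0,"z": 10,"rx": 0,"ry": 0,"rz": 0,"claw": 255},{"x": -1.5,"y": 0,"z": 17,"rx": 0,"ry": 0,"rz": 0,"claw": 255},{"x": -1.5,"y": 0,"z": 20.5,"rx": 0,"ry": 0,"rz": 0,"claw": 255},{"x": -1.5,"y": 0,"z": 20.5,"rx": 0,"ry": 0,"rz": 0,"claw": 255}]'

```text
time_s: 8.95
position: [0.5806, 0.2335, 0.0139]
tcp_rot: [[0.906, -0.423, -0.001], [-0.423, -0.906, -0.0], [-0.001, 0.0, -1.0]]
force: [-0.4, -0.2, 0.2]
opening: -0.001
grasp_force: 0.0
```

Call:
apply_moves --rows '[{"x": 0,"y": 5,"z": 0,"rx": 0,"ry": 0,"rz": 0,"claw": 255},{"x": 0,"y": 9,"z": 0,"rx": 0,"ry": 0,"rz": 0,"claw": 255},{"x": 0,"y": 12,"z": 0,"rx": 0,"ry": 0,"rz": 0,"claw": 255},{"x": 0,"y": 15,"z": 0,"rx": 0,"ry": 0,"rz": 0,"claw": 255},{"x": 0,"y": 18,"z": 0,"rx": 0,"ry": 0,"rz": 0,"claw": 255},{"x": 0,"y": 22,"z": 0,"rx": 0,"ry": 0,"rz": 0,"claw": 255},{"x": 0,"y": 26,"z": 0,"rx": 0,"ry": 0,"rz": 0,"claw": 255},{"x": 0,"y": 30,"z": 0,"rx": 0,"ry": 0,"rz": 0,"claw": 255},{"x": 0,"y": 35,"z": 0,"rx": 0,"ry": 0,"rz": 0,"claw": 255},{"x": 0,"y": 40,"z": 0,"rx": 0,"ry": 0,"rz": 0,"claw": 255}]'

```text
time_s: 10.2
position: [0.5637, 0.1969, 0.0143]
tcp_rot: [[0.906, -0.423, 0.0], [-0.423, -0.906, 0.0], [0.0, -0.0, -1.0]]
force: [-0.7, 1.1, 0.3]
opening: 0.006
grasp_force: 0.1
```

Run:
```python
from h import *
snap('scene','s7'); plan(-49,-54,-11.4)
im=np.load('s7.npz')['im']; hsv=cv2.cvtColor(im,cv2.COLOR_RGB2HSV)
m=cv2.inRange(hsv,(6,150,90),(20,255,255))
n,l,st,c=cv2.connectedComponentsWithStats(m)
for i in range(1,n):
    if st[i,4]>15: print(st[i],c[i].round(1),w2d(world('s7',*c[i],z=.020)).round(1))
```

```text
t 10.25 shift [-0.1 52.8  0.6] rot [ 0.01  0.01 -0.  ] F [-0.31 -1.29 -0.5 ] q [  9.  45.  94.  -0.  41. 124.] tip d [-48.9  -1.2] -10.8 open 0.0017439630422503116
[475 171  36  20 309] [492.6 180. ] [ 108.3 -437.9]
[355 234  12  12 109] [360.3 239.6] [-48.7 -26.6]
```

Call:
apply_moves --rows '[{"x": 0,"y": 5,"z": 0,"rx": 0,"ry": 0,"rz": 0,"claw": 255},{"x": 0,"y": 10,"z": 0,"rx": 0,"ry": 0,"rz": 0,"claw": 255},{"x": 0,"y": 15,"z": 0,"rx": 0,"ry": 0,"rz": 0,"claw": 255},{"x": 0,"y": 20,"z": 0,"rx": 0,"ry": 0,"rz": 0,"claw": 255},{"x": 0,"y": 24,"z": 0,"rx": 0,"ry": 0,"rz": 0,"claw": 255},{"x": 0,"y": 28,"z": 0,"rx": 0,"ry": 0,"rz": 0,"claw": 255},{"x": 0,"y": 32,"z": 0,"rx": 0,"ry": 0,"rz": 0,"claw": 255},{"x": 0,"y": 36,"z": 0,"rx": 0,"ry": 0,"rz": 0,"claw": 255},{"x": 0,"y": 40,"z": 0,"rx": 0,"ry": 0,"rz": 0,"claw": 255}]'

```text
time_s: 11.38
position: [0.5469, 0.1608, 0.0143]
tcp_rot: [[0.906, -0.423, 0.0], [-0.423, -0.906, 0.0], [0.0, -0.0, -1.0]]
force: [-0.4, 0.0, 0.1]
opening: 0.003
grasp_force: 0.0
```

Call:
apply_moves --rows '[{"x": 0,"y": 3,"z": 0,"rx": 0,"ry": 0,"rz": 0,"claw": 255},{"x": 0,"y": 6,"z": 0,"rx": 0,"ry": 0,"rz": 0,"claw": 255},{"x": 0,"y": 8,"z": 0,"rx": 0,"ry": 0,"rz": 0,"claw": 255},{"x": 0,"y": 10,"z": 0,"rx": 0,"ry": 0,"rz": 0,"claw": 255},{"x": 0,"y": 10,"z": 0,"rx": 0,"ry": 0,"rz": 0,"claw": 255}]'

```text
time_s: 12.0
position: [0.5426, 0.1519, 0.0142]
tcp_rot: [[0.906, -0.423, -0.0], [-0.423, -0.906, -0.0], [-0.0, 0.0, -1.0]]
force: [0.6, -0.1, -0.1]
opening: 0.002
grasp_force: 0.0
```

Run:
```python
from h import *
snap('scene','s8'); crop('s8',330,200,80,60,10,'s8c'); plan(-49,-54,-11.4)
im=np.load('s8.npz')['im']; hsv=cv2.cvtColor(im,cv2.COLOR_RGB2HSV)
m=cv2.inRange(hsv,(6,150,90),(20,255,255))
n,l,st,c=cv2.connectedComponentsWithStats(m)
for i in range(1,n):
    if st[i,4]>15: print(st[i],c[i].round(1),w2d(world('s8',*c[i],z=.017)).round(1), [world('s8',c[i][0]+a,c[i][1]+b)[2].round(4) for a,b in((-5,0),(5,0),(0,-4),(0,3))])
```

```text
t 12.05 shift [-0.4  3.8  0.6] rot [0. 0. 0.] F [-0.75  0.41 -1.09] q [  4.  43.  99.   0.  38. 119.] tip d [-48.6 -50.2] -10.8 open 0.006422730393332195
[475 171  36  20 303] [492.3 179.8] [ 112.8 -440.5] [np.float64(-0.0006), np.float64(-0.001), np.float64(-0.0006), np.float64(-0.0003)]
[341 218   8   3  18] [344.6 219.3] [30.1 -9.3] [np.float64(0.1201), np.float64(0.0335), np.float64(0.1277), np.float64(0.103)]
[342 225   7   8  44] [345.3 228.2] [-1.4 -3.5] [np.float64(0.0965), np.float64(0.0309), np.float64(0.1002), np.float64(0.0185)]
[376 232  13  12 107] [382.  237.6] [-48.9 -77.2] [np.float64(0.0302), np.float64(0.017), np.float64(0.0191), np.float64(0.0189)]
```

View pics/s8c.png

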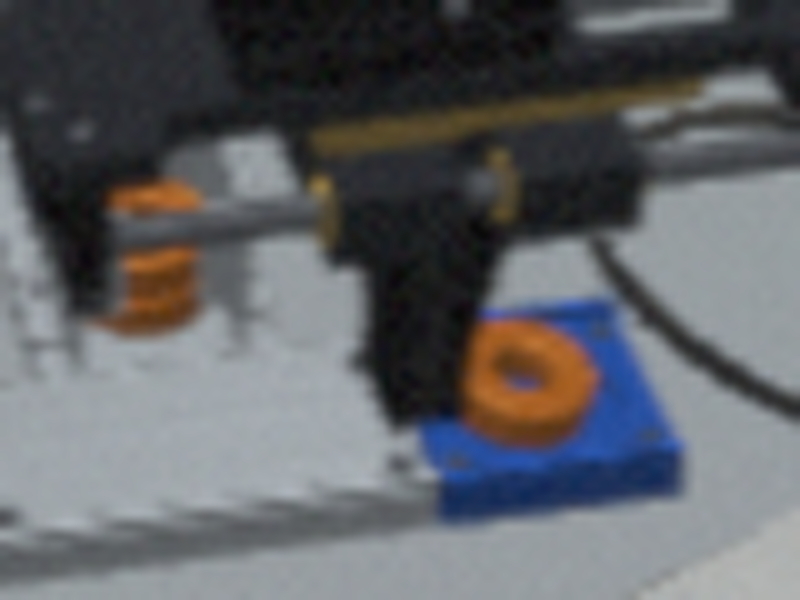

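The puck at (530,380) has its leading edge dipped into the pocket and its trailing edge still up. It needs a few more mm.

Call:
apply_moves --rows '[{"x": 0,"y": 1,"z": 0,"rx": 0,"ry": 0,"rz": 0,"claw": 255},{"x": 0,"y": 2,"z": 0,"rx": 0,"ry": 0,"rz": 0,"claw": 255},{"x": 0,"y": 3,"z": 0,"rx": 0,"ry": 0,"rz": 0,"claw": 255},{"x": 0,"y": 3.5,"z": 0,"rx": 0,"ry": 0,"rz": 0,"claw": 255},{"x": 0,"y": 3.5,"z": 0,"rx": 0,"ry": 0,"rz": 0,"claw": 255}]'

```text
time_s: 12.68
position: [0.5412, 0.1487, 0.0143]
tcp_rot: [[0.906, -0.423, -0.0], [-0.423, -0.906, 0.0], [-0.0, -0.0, -1.0]]
force: [-0.1, -0.3, -0.6]
opening: 0.008
grasp_force: 0.0
```

```bash
cat > pk.py <<'E'
from h import *
import sys
f=sys.argv[1]; snap('scene',f); plan(-49,-54,-11.4)
s=np.load(f+'.npz'); d=s['d']; v,u=np.mgrid[:400,:640]
P=np.stack([(u-s['cx'])/s['fx'],-(v-s['cy'])/s['fy'],-np.ones_like(u)],-1)@s['orientation'].T*d[...,None]+s['xyz']
m=cv2.inRange(cv2.cvtColor(s['im'],cv2.COLOR_RGB2HSV),(6,150,90),(20,255,255))>0
q=P.copy(); q[...,:2]=(P[...,:2]-T)@RD; q*=1000
m&=(abs(q[...,1]+78)<25)&(abs(q[...,0]+48)<25)&(q[...,2]>13)
x=q[m]; print('n',len(x),'min',x.min(0).round(1),'max',x.max(0).round(1))
t=x[x[:,2]>np.median(x[:,2])-4]
c,*_=np.linalg.lstsq(np.c_[t[:,:2],np.ones(len(t))],t[:,2],rcond=None); print('slopes',c.round(3),'median z',np.median(t[:,2]))
E
python3 pk.py s9
```

```text
t 12.725 shift [-0.4  0.3  0.7] rot [ 0. -0.  0.] F [ 0.07 -0.22  0.26] q [  4.  43.  99.  -0.  38. 119.] tip d [-48.6 -53.7] -10.7 open -0.0014065448021534726
n 95 min [-66.3 -94.4  13. ] max [-33.8 -62.5  44.3]
slopes [-0.044  0.256 36.916] median z 17.80317117743879
```

```bash
sed -i 's/^t=x.*/t=x[(x[:,2]<27)]\nfor k in range(6):\n    c=np.linalg.lstsq(np.c_[t[:,0]+48,t[:,1]+80,np.ones(len(t))],t[:,2],rcond=None)[0]; r=t[:,2]-np.c_[t[:,0]+48,t[:,1]+80,np.ones(len(t))]@c; t=t[(r>-1.5)\&(r<2.5)]/; s/^c,.*/print("slopes",c.round(3),"n",len(t),t.mean(0).round(1),t.min(0).round(1),t.max(0).round(1))/' pk.py; python3 pk.py s10
```

```text
t 12.775 shift [-0.4  0.3  0.7] rot [0. 0. 0.] F [-0.3  -0.21  0.15] q [  4.  43.  99.  -0.  38. 119.] tip d [-48.6 -53.7] -10.7 open 0.0028124669473270467
n 97 min [-63.7 -93.8  13.7] max [-33.8 -63.   43.2]
slopes [-1.0000e-02  1.7000e-02  1.8278e+01] n 58 [-50.1 -81.1  18.3] [-63.1 -93.8  16.7] [-33.8 -67.7  19.8]
```

The puck top is flat (slope below 0.02) at the seated height. I back off and clear away.

Call:
apply_moves --rows '[{"x": 0,"y": -4,"z": 0,"rx": 0,"ry": 0,"rz": 0,"claw": 255},{"x": 0,"y": -10,"z": 0,"rx": 0,"ry": 0,"rz": 0,"claw": 255},{"x": 0,"y": -10,"z": -20,"rx": 0,"ry": 0,"rz": 0,"claw": 255},{"x": 0,"y": -10,"z": -60,"rx": 0,"ry": 0,"rz": 0,"claw": 255},{"x": 0,"y": -10,"z": -110,"rx": 0,"ry": 0,"rz": 0,"claw": 255},{"x": 0,"y": -10,"z": -160,"rx": 0,"ry": 0,"rz": 0,"claw": 255},{"x": 0,"y": 50,"z": -180,"rx": 0,"ry": 0,"rz": 0,"claw": 255},{"x": 0,"y": 110,"z": -180,"rx": 0,"ry": 0,"rz": 0,"claw": 255},{"x": 0,"y": 170,"z": -180,"rx": 0,"ry": 0,"rz": 0,"claw": 255},{"x": 0,"y": 170,"z": -180,"rx": 0,"ry": 0,"rz": 0,"claw": 255}]'

```text
time_s: 14.02
position: [0.4679, -0.0078, 0.1945]
tcp_rot: [[0.904, -0.428, -0.001], [-0.428, -0.904, -0.0], [-0.001, 0.001, -1.0]]
force: [-0.4, -0.0, -0.3]
opening: 0.003
grasp_force: 0.0
```

```bash
python3 pk.py s11
python3 - <<'E'
from h import *
snap('top','t11')
for f,z in(('t11',.0195),('s11',.0195)):
    s=np.load(f+'.npz'); m=cv2.inRange(cv2.cvtColor(s['im'],cv2.COLOR_RGB2HSV),(6,150,100),(20,255,255))
    n,l,st,c=cv2.connectedComponentsWithStats(m)
    for i in range(1,n):
        if st[i,4]>15: print(f,st[i],w2d(world(f,*c[i],z=z)).round(1))
    im=s['im'].astype(int); r=(im[...,0]>120)&(im[...,1]<70)
    if f=='s11': ys,_=np.nonzero(r[180:215,325:360]); print('red rows',ys.min()+180,ys.max()+180,'(s1 190-196)')
for u,v in((354,222),(358,222)): print(world('t11',u,v))
E
```

```text
t 14.075 shift [  -1.3 -170.8  181. ] rot [-0.   -0.   -0.04] F [0.3  0.84 0.03] q [-14.  20. 105.   0.  54. 101.] tip d [ -48.3 -224.8] 169.6 open 0.0022055400659650856
n 106 min [-64.1 -94.3  13.2] max [-33.2 -65.3  20.4]
slopes [-1.000e-03  2.500e-02  1.813e+01] n 77 [-49.4 -79.1  18.2] [-64.1 -94.3  16.8] [-33.2 -65.6  19.7]
t11 [604 115  31  50 371] [ 440.5 -449.2]
t11 [410 209  19  17 186] [  73.6 -119.7]
t11 [349 215  15  15 129] [3.4 1.3]
t11 [555 235  32  47 878] [ 140.1 -447.9]
t11 [373 252  14  14 117] [-47.3 -78.7]
s11 [475 171  33  14 204] [ 122.2 -438.1]
s11 [379 203  11   8  56] [  55.7 -114.7]
s11 [339 218  11  10  65] [17.8 -7.1]
s11 [377 233  13  10 100] [-51.6 -78. ]
red rows 190 196 (s1 190-196)
[0.61185969 0.18049197 0.01234015]
[0.6116958  0.17177497 0.01492136]
```

The puck is flat in the pocket, within about 2 mm of centre. The plunger is back up, the magazine pucks have dropped and the arm is clear.

```bash
python3 -c "
from rig import *
print(hand_in())"
```

```text
the job is handed in; nothing more can be done
None
```

I handed the job in at about 14 s. One puck was dispensed and nudged flat into the blue nest pocket, about 2 mm from centre by camera. The plunger is back up, the other two pucks are in the magazine and the arm is clear. The hand-in returned no verdict.

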